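# Open the drill jig and hold a round blank ready over its V-saddles

### The arm

A 6-joint arm with a two-finger parallel gripper is mounted at the origin on the work surface; the furniture and walls round the work are solid. World frame = base frame: x ahead of the robot, y to its left, z up, the work surface at z = 0. Lengths are in m, angles in rad, forces in N, time in s.
With the tool pointing down it reaches from about 0.225 to 0.875 m from the base axis. Payload 3.4 kg.
Tool frame: the origin (TCP) lies on the centre line of the jaws, within the pads' length; the fingertips stand 14 mm ahead of it and the grasp point (between the pads) lies 5 mm behind it; z points along the fingers, y is the line along which they close (so a half turn about z gives the same grasp; the last joint's range is limited). The gripper opens to 85 mm and grips with 20 to 120 N. Pads are 22 mm wide; open, the fingers measure 114 mm over their backs; the gripper's body (76 mm by 85 mm) begins 54 mm behind the grasp point. The pads swing forward as they close: fully open they stand 13 mm farther back than shut.
Start: joints at [-0.121, 0.276, 1.505, -0, 1.361, -0.121], TCP at [0.575, -0, 0.245] pointing down, gripper open.
Joint ranges: [-2.89, 2.89], [-0.75, 2.08], [0.22, 2.7], [-1.18, 4.32], [0.11, 2.71], [-2.7, 2.7]. Speed limits (rad/s): [2.57, 2.57, 3.14, 3.14, 3.14, 3.14].

### API

Orientations are given as a unit quaternion [w, x, y, z].
In Python, from rig import manip, eyes gives the robot as it stands.
- The arm moves only by the shell command python3 -m creep 'ROWS' [FORCE]. ROWS is JSON, a list of rows, each a list of 5 numbers: the opening, from 0 (shut) to 1 (fully open), then the shift along the tool's x, y, z normalised to -1 to 1, where 1 is 0.5 m, then the turn about the tool's z normalised to -1 to 1, where 1 is 360 degrees. In form: [[fingers, dx, dy, dz, spin], ...]. A call has 1 to 10 rows; each row is the pose to reach, as a shift and turn from the pose commanded when the call began, along the tool's axes at that moment, turning the shorter way round; what a row does not reach only later rows make up. A row lasts 1/10 s, in which the tool goes at most 50 mm and 8.59 degrees, less where a joint would pass 70% of its speed; a pose out of reach is approached as far as the arm can. A call with a number of a shift or a turn outside -1 to 1 is refused whole. A call with a gripper value outside its range is refused whole. The fingers move at their own pace and stop on an object; FORCE is the grip in N (left out, the last holds). Time passes only in rows, so rows that repeat a pose let the fingers close. It gives the time, the measured TCP pose, the force, the opening and the grip force at its end, in the units of the state.
- manip.get_state(): the state, without advancing time (a new reading comes with each control period).
- eyes.get_image(name): name is "scene" or "side" or "wrist"; returns a dict with "frame" (420x560x3 uint8, red, green, blue), "fx", "fy", "cx", "cy" (pixels), "R" (3x3) and "t" (3): a world point X has camera coordinates R X + t. Camera axes: x right, y down, z forward; pixel columns grow to the right and rows downward; lengths in m; the calibration is good to about 2 mm. The wrist camera is an equidistant fisheye: a pixel r from the principal point sees the ray r / f radians off the axis. A picture is of the moment at which its call begins. There is no depth.
- manip.sign_off(): hands the job in; it is judged then, once.
Trained networks look in the newest picture that a camera, given by its name, has taken for a name from the list of things; names that differ only in an ending like _2 or _b are one class to them, and where a whole thing is asked for, a point or a joint stands for the part that bears it (a point fixed in the world has none). Each returns a list of dicts, best first, with "confidence" (0 to 1); they miss things now and then, are a little off and sometimes report something else, mostly with a low value. They report only what shows in the picture. A call takes as long as a camera call.
- eyes.regions_of(camera, label): "mask" (420x560 bool, what is visible of it) and "bbox" ([left, top, right, bottom] in pixels, round what is visible of it).
- eyes.place_of(camera, label): "centre" ([column, row] in pixels: a listed point, or the origin of a listed thing).
The state is a dict: "clock": time; "qpos": joint angles; "qd": joint speeds; "effort": joint torques, N m; "position": TCP position; "ee_rot": TCP orientation; "contact_force": force on the tool from outside, world axes, zero at the start; "moment": the same for the moment, N m; "width": finger opening in m; "gripper_force": force on a finger pad.
Only numpy, scipy, OpenCV 4.12 (cv2) and the standard library are available. Lean on these libraries where they do the work, as an engineer would, in place of code of your own. Each camera call takes 0.05 s, during which the arm holds its last target. There are 200 camera calls.

### The job

Push the screwdriver's blade into the notch under the free end of the drill jig's hinged leaf, prise the leaf up and swing it right back until it rests open against its stop, then lay the screwdriver down flat on the bench, clear of the jig. Fetch the round wooden blank and hold it level over the jig's two V-saddles, in line with the Vs and centred over them between the two end posts, about one centimetre above where it would sit and touching nothing but the gripper; finish still holding it there, so that I can slip strips of sandpaper into the Vs beneath it. Leave the gouge, the steel tumbler and the oil bottle where they are.

Things in the scene. Friction and masses are not known exactly. Their poses are not given: they have to be found in the camera images.
- jig: drill jig fixed to the bench, plywood base 100 x 206 x 18 mm; origin: centre of its underside; y runs along the Vs to the hinge post, z up. Along y, in mm: rest post -76 to -58, V-saddles -46 to -22 and 22 to 46, hinge post 58 to 76 (hinge out to 96). Posts 62 wide (x), 78 high; saddles 62 wide, 44 high, 90 degree V, bottom at z 22, mouth 44 wide. Between the saddles only the base
- jig_seat (a point): the point where the centre of the blank lies when it sits in both Vs: on the jig's middle, 54 mm above the bench; axes as the jig (y along the Vs, z up)
- jig_notch (a point): middle of the mouth of the pry notch in the outer face of the rest post (jig x 0, y -76, z 71 mm); axes as the jig. The notch runs right through the 18 mm post along y, 26 mm wide (x), 14 mm high (z 64 to 78); the closed leaf is its roof. Behind it, under the leaf, the space is open above the saddles
- leaf_hinge (a point): middle of the hinge pin of the leaf (jig x 0, y +84, z 81 mm); the pin runs along the jig's x axis
- leaf (a joint): angle of the leaf, an aluminium plate 56 x 158 x 6 mm, 0.2 kg, drill bush in its middle. 0: closed, level, underside at z 78 mm, free end flush with the rest post's outer face, 160 mm from the pin. Grows as the free end rises and swings over to jig +y; 1.57 upright, 2.0 against its stop. Free hinge: released short of upright it falls shut, past 1.8 it falls back to the stop
- driver: slotted screwdriver with a red plastic handle, 195 mm long, 0.09 kg, lying on the bench; origin: under its middle, on the bench; its y axis points along the blade to the tip. Handle y -98 to -6 mm, 22 to 24 mm thick; round steel blade 6 mm thick, y -6 to +98; its axis is 11 mm above the origin
- blank: round blank of dark wood, a plain cylinder of 45 mm diameter and 100 mm length, about 0.18 kg, lying on its side; its y axis is the axis of the cylinder (it can roll)
- blank_centre (a point): centre of the blank; y axis along the cylinder
- gouge: carving gouge with a wooden handle, 198 mm long, 25 mm thick, lying beside the screwdriver (which of the two lies nearer the robot varies); y axis towards its blade; bystander
- tumbler: steel tumbler, 68 mm wide and 82 mm high, standing between the blank and the jig; origin under its middle; bystander
- oiler: small white oil bottle with a blue cap, 40 mm wide and 76 mm high, standing nearer the robot; origin under its middle; bystander

How it is judged:
On the way, in this order (a step that is already met when the one before it is completed fails the run):
1. the leaf is prised up with the screwdriver: it is raised more than 0.2 rad while the screwdriver pushes on it and the fingers do not (value of joint leaf above 0.2 rad and contact force between driver and jig above 0.2 N and contact force between the fingers and jig below 0.5 N), for 0.1 s.
2. the leaf is swung right back to its stop (value of joint leaf above 1.9 rad), for 0.2 s.
At the end, for the whole second after the job is handed in: Leaf over 1.9 rad; screwdriver flat on the bench, still, off jig and gripper; the gripper holds the blank still, centre 4 to 17 mm above the seat point, within 6 mm sideways and lengthways, axis within 0.1 rad of the Vs, touching neither jig nor screwdriver (value of joint leaf above 1.9 rad and height (world z) of driver below 0.035 m and angle between driver's own y axis and vertical between 1.45 and 1.69 rad and linear speed of each of driver, blank below 0.02 m/s and contact force between each of driver, blank and jig below 0.05 N and contact force between driver and the fingers below 0.05 N and z of blank_centre in the frame of jig_seat between 0.004 and 0.017 m and x of blank_centre in the frame of jig_seat between -0.006 and 0.006 m and y of blank_centre in the frame of jig_seat between -0.006 and 0.006 m and angle between the y axis of blank and the y axis of jig_seat, either way round below 0.1 rad and contact force between blank and driver below 0.05 N and contact force between blank and the fingers above 1 N); the arm keeps its last pose, push and grip.
It fails at once if the gouge, the tumbler or the oil bottle is shifted more than 20 mm or knocked over (distance of any of gouge, tumbler, oiler from where it was at the start of the episode above 0.02 m or angle between any of tumbler, oiler's own z axis and vertical above 0.5 rad).
It also fails if it takes over 72 s, if anything falls off the work surface, if the arm or the gripper's body presses on something with over 40 N, if the wrist force passes 120 N, or if a joint passes its speed limit or range.

## Working session

There is one attempt and no reset: what is moved stays moved. The work goes in short steps, Python scripts to look and compute and a shell command to move; the robot and the scene stay as the last step left them, time stands still between calls to the robot, and variables do not carry over. Pictures are saved under pics/ and viewed, at most 10 in all, crops included, and the job is handed in when it is done.

```bash
ls; mkdir -p pics; cat > h.py <<'E'
import numpy as np,cv2
from rig import manip,eyes
def ray(im,px):
    u=(px[0]-im["cx"])/im["fx"];v=(px[1]-im["cy"])/im["fy"]
    R=np.array(im["R"]);t=np.array(im["t"])
    return -R.T@t,R.T@np.array([u,v,1.])
def plane(im,px,z):
    o,d=ray(im,px);return o+d*(z-o[2])/d[2]
def proj(im,X):
    c=np.array(im["R"])@np.array(X)+np.array(im["t"]);return [im["fx"]*c[0]/c[2]+im["cx"],im["fy"]*c[1]/c[2]+im["cy"]]
def save(im,n):cv2.imwrite("pics/"+n,im["frame"][:,:,::-1])
E
python3 - <<'E'
from h import *
s=manip.get_state();print({k:np.round(v,3).tolist() for k,v in s.items()})
ims={c:eyes.get_image(c) for c in("scene","side")}
a=np.hstack([ims[c]["frame"] for c in ims])
for c in ims: save(ims[c],c+"0.png")
hz={"jig":0,"jig_seat":.054,"jig_notch":.071,"leaf_hinge":.081,"driver":0,"blank_centre":.0225,"gouge":0,"tumbler":0,"oiler":0}
for n,z in hz.items():
  for c in ims:
    for r in eyes.place_of(c,n)[:2]:
      print(n,c,round(r["confidence"],2),np.round(r["centre"]),np.round(plane(ims[c],r["centre"],z),3))
for c in ims: print(c,np.round(-np.array(ims[c]["R"]).T@ims[c]["t"],2))
for n in("driver","gouge","blank"):
  for c in ims:
    for r in eyes.regions_of(c,n)[:1]:
      m=r["mask"];ys,xs=np.nonzero(m);P=np.array([plane(ims[c],p,.011 if n!="blank" else .0225) for p in zip(xs,ys)])[:,:2]
      mu=P.mean(0);w,V=np.linalg.eigh(np.cov((P-mu).T));q=(P-mu)@V[:,1]
      print(n,c,round(r["confidence"],2),m.sum(),mu.round(3),V[:,1].round(3),q.min().round(3),q.max().round(3))
E
```

```text
pics
{'clock': 0.0, 'qpos': [-0.121, 0.277, 1.506, 0.0, 1.361, -0.121], 'qd': [-0.001, -0.001, -0.001, 0.001, -0.001, 0.0], 'effort': [0.001, -41.677, -24.581, -0.0, 0.011, 0.0], 'position': [0.574, 0.0, 0.244], 'ee_rot': [-0.001, 0.707, 0.707, -0.001], 'contact_force': [0.408, -0.583, -0.084], 'moment': [0.004, 0.036, 0.01], 'gripper_force': 0.0, 'width': 0.085}
jig scene 0.75 [287. 217.] [0.445 0.041 0.   ]
jig scene 0.71 [209. 162.] [0.462 0.376 0.   ]
jig side 0.59 [299. 241.] [ 0.433  0.035 -0.   ]
jig_seat scene 0.81 [286. 199.] [0.443 0.045 0.054]
jig_seat side 0.94 [308. 219.] [0.463 0.05  0.054]
jig_notch scene 0.72 [212. 203.] [0.29  0.131 0.071]
jig_notch scene 0.71 [313. 206.] [ 0.453 -0.034  0.071]
jig_notch side 0.66 [325. 233.] [ 0.467 -0.027  0.071]
leaf_hinge scene 0.91 [257. 176.] [0.432 0.135 0.081]
leaf_hinge side 0.66 [283. 198.] [0.429 0.122 0.081]
leaf_hinge side 0.63 [276. 197.] [0.415 0.131 0.081]
driver scene 0.89 [398. 276.] [ 0.474 -0.265  0.   ]
driver scene 0.18 [214. 205.] [0.346 0.2   0.   ]
driver side 0.9 [383. 324.] [ 0.48 -0.26  0.  ]
blank_centre scene 0.72 [206. 160.] [0.44  0.359 0.022]
blank_centre side 0.82 [254. 169.] [0.44  0.341 0.022]
gouge scene 0.82 [349. 296.] [ 0.354 -0.231  0.   ]
gouge side 0.65 [327. 334.] [ 0.361 -0.228  0.   ]
tumbler scene 0.66 [240. 186.] [0.448 0.221 0.   ]
tumbler scene 0.62 [206. 158.] [0.468 0.398 0.   ]
tumbler side 0.79 [273. 196.] [0.449 0.226 0.   ]
oiler scene 0.58 [211. 206.] [0.337 0.205 0.   ]
oiler side 0.86 [242. 214.] [0.339 0.194 0.   ]
scene [-0.24 -0.63  0.75]
side [ 0.07 -0.62  0.79]
driver side 0.94 539 [ 0.47  -0.302] [0.234 0.972] -0.059 0.133
gouge scene 0.67 834 [ 0.36 -0.25] [-0.039  0.999] -0.077 0.117
gouge side 0.6 775 [ 0.36  -0.249] [-0.018  1.   ] -0.08 0.116
blank scene 0.88 592 [0.441 0.361] [-0.305  0.952] -0.067 0.07
blank side 0.94 399 [0.435 0.366] [-0.43   0.903] -0.053 0.059
```

View pics/scene0.png

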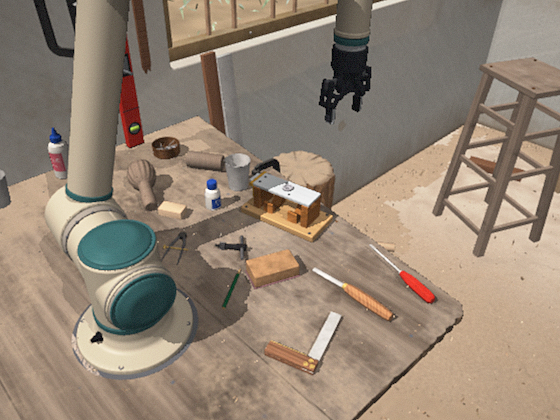

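View pics/side0.png

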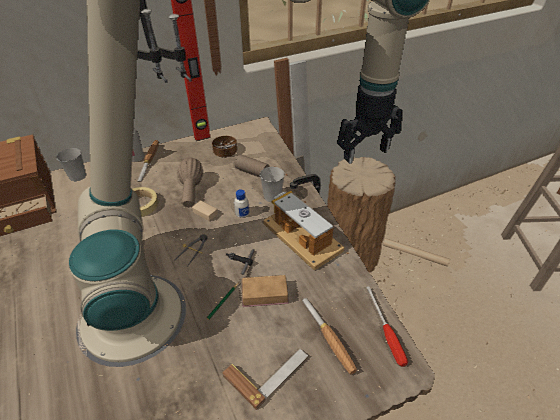

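Scene view: jig at about (287,217) with its notch end towards the driver, and the red driver at (405,275) with its tip up-left. The gouge lies nearer the robot at (350,295), and the blank is at (206,160), behind the tumbler at (238,170). The side view agrees. Next I'll move over the driver and measure it with the wrist camera.

```bash
cat >> h.py <<'E'
def wray(im,px):
    d=np.array([px[0]-im["cx"],px[1]-im["cy"]]);r=np.hypot(*d);th=r/im["fx"];d=d/max(r,1e-9)
    R=np.array(im["R"]);t=np.array(im["t"])
    return -R.T@t,R.T@np.array([d[0]*np.sin(th),d[1]*np.sin(th),np.cos(th)])
def wplane(im,px,z):
    o,d=wray(im,px);return o+d*(z-o[2])/d[2]
HZ={"jig":0,"jig_seat":.054,"jig_notch":.071,"leaf_hinge":.081,"driver":0,"blank_centre":.0225}
def look(names,hz=HZ):
    im=eyes.get_image("wrist")
    for n in names:
        for r in eyes.place_of("wrist",n)[:2]: print(n,round(r["confidence"],2),np.round(r["centre"]),np.round(wplane(im,r["centre"],hz[n]),4))
    return im
def pca(im,n,z):
    for r in eyes.regions_of("wrist",n)[:1]:
        ys,xs=np.nonzero(r["mask"]);P=np.array([wplane(im,p,z) for p in zip(xs,ys)])[:,:2]
        mu=P.mean(0);w,V=np.linalg.eigh(np.cov((P-mu).T));q=(P-mu)@V[:,1]
        print(n,round(r["confidence"],2),len(P),mu.round(4),V[:,1].round(3),"ends",(mu+V[:,1]*q.min()).round(4),(mu+V[:,1]*q.max()).round(4),r["bbox"])
def st():
    s=manip.get_state();print("t",round(s["clock"],2),"pos",np.round(s["position"],4),"rot",np.round(s["ee_rot"],4),"F",np.round(s["contact_force"],1),"w",round(s["width"],4),"gf",round(s["gripper_force"],1))
    return s
E
python3 - <<'E'
from h import *
im=look(["jig","jig_seat","jig_notch","leaf_hinge"]);save(im,"w0.png")
E
python3 -m creep '[[1,-0.1,-0.036,0,0],[1,-0.2,-0.072,0,0],[1,-0.3,-0.108,0,0],[1,-0.4,-0.144,0,0],[1,-0.5,-0.18,0,0],[1,-0.58,-0.21,0,0],[1,-0.58,-0.21,0,0],[1,-0.58,-0.21,0,0],[1,-0.58,-0.21,0,0]]' 100
python3 - <<'E'
from h import *
st()
im=look(["driver","jig","jig_notch","jig_seat","leaf_hinge"]);save(im,"w1.png");pca(im,"driver",.011);pca(im,"gouge",.011)
E
```

```text
jig 0.65 [173. 137.] [0.4466 0.0448 0.    ]
jig_seat 0.94 [153. 144.] [0.4427 0.0449 0.054 ]
jig_notch 0.68 [175. 214.] [ 0.466  -0.0266  0.071 ]
jig_notch 0.6 [174. 137.] [0.4722 0.0525 0.071 ]
leaf_hinge 0.94 [126.  62.] [0.4288 0.1293 0.081 ]
clock: 2.45
position: [0.4702, -0.2891, 0.2452]
ee_rot: [-0.0, 0.707, 0.707, 0.001]
contact_force: [0.3, 1.2, -0.5]
width: 0.0849
gripper_force: 0.0
t 2.45 pos [ 0.4702 -0.2891  0.2452] rot [-4.000e-04  7.071e-01  7.071e-01  5.000e-04] F [ 0.3  1.2 -0.5] w 0.0849 gf 0.0
driver 0.59 [284. 148.] [ 0.4742 -0.2597  0.    ]
jig_notch 0.22 [186. 124.] [ 0.3806 -0.2249  0.071 ]
driver 0.89 1883 [ 0.4721 -0.2886] [0.23  0.973] ends [ 0.4558 -0.358 ] [ 0.5009 -0.1667] [259.9, 66.5, 312.8, 232.9]
gouge 0.58 2527 [ 0.3592 -0.2393] [0.014 1.   ] ends [ 0.358  -0.3277] [ 0.3608 -0.1282] [172.5, 43.8, 198.2, 207.4]
```

View pics/w1.png

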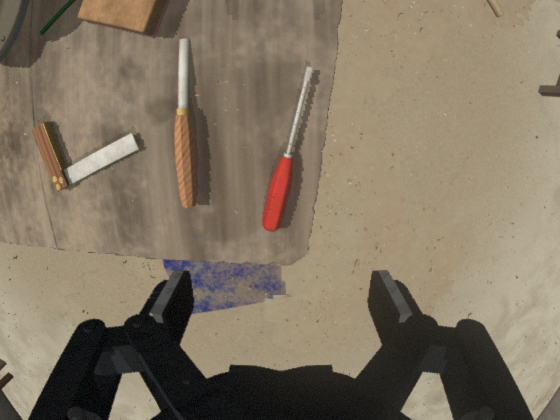

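The wrist view shows the driver clearly, handle end at (271,228), tip at (308,68) and junction at (290,155), with the gouge well away on the left. The measured length is 0.196 m, as it should be. I'll grasp about 30 mm behind the origin.

```bash

python3 -m creep '[[1,0,0,0.1,0.02],[1,-0.005,0.003,0.2,0.037],[1,-0.005,0.003,0.3,0.037],[1,-0.005,0.003,0.38,0.037],[1,-0.005,0.003,0.43,0.037],[1,-0.005,0.003,0.454,0.037],[1,-0.005,0.003,0.454,0.037],[1,-0.005,0.003,0.454,0.037]]' 100
python3 -m creep '[[0,0,0,0,0],[0,0,0,0,0],[0,0,0,0,0],[0,0,0,0,0],[0,0,0,0,0],[0,0,0,0,0],[0,0,0,0,0],[0,0,0,0,0]]' 110
python3 -m creep '[[0,0,0,-0.1,0],[0,0,0,-0.2,0],[0,0,0,-0.3,0],[0,0,0,-0.3,0],[0,0,0,-0.3,0]]' 110
python3 - <<'E'
from h import *
st()
im=eyes.get_image("wrist");save(im,"w2.png");pca(im,"driver",.157)
E
```

```text
clock: 3.65
position: [0.4725, -0.2931, 0.0193]
ee_rot: [0.001, 0.784, 0.62, 0.0]
contact_force: [0.5, -0.4, 0.5]
width: 0.0854
gripper_force: 0.0
clock: 4.45
position: [0.4719, -0.2926, 0.0194]
ee_rot: [0.001, 0.784, 0.62, 0.0]
contact_force: [-0.3, 1.9, 6.6]
width: 0.0181
gripper_force: 107.7
clock: 4.95
position: [0.4719, -0.2928, 0.1696]
ee_rot: [0.001, 0.784, 0.62, 0.0]
contact_force: [-0.3, 0.7, -0.9]
width: 0.0179
gripper_force: 108.6
t 4.95 pos [ 0.4719 -0.2928  0.1696] rot [1.400e-03 7.843e-01 6.203e-01 4.000e-04] F [-0.3  0.7 -0.9] w 0.0179 gf 108.6
driver 0.69 8135 [ 0.4751 -0.2766] [0.232 0.973] ends [ 0.4553 -0.3595] [ 0.5012 -0.1673] [257.0, 0.0, 304.0, 371.4]
```

View pics/w2.png

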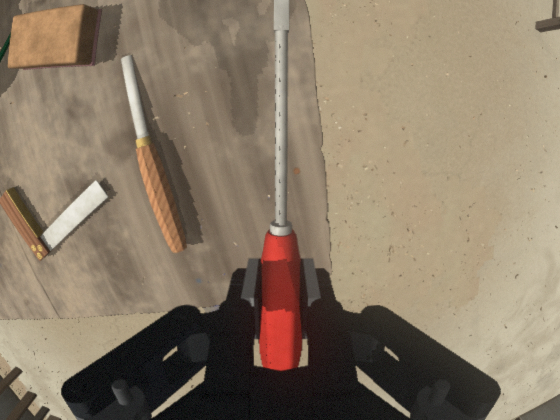

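The driver is held, its blade straight ahead with the tip at (281,5). Next I'll line up ahead of the jig and measure the jig and the tip.

```bash

python3 -m creep '[[0,0,0,-0.06,-0.02],[0,0.06,0.01,-0.12,-0.04],[0,0.12,0.02,-0.12,-0.06],[0,0.181,0.035,-0.12,-0.075],[0,0.181,0.035,-0.12,-0.075],[0,0.181,0.035,-0.12,-0.075]]' 110
cat >> h.py <<'E'
def rect(P):
    (c,wh,a)=cv2.minAreaRect((P[:,:2]*1000).astype(np.float32));return np.round(c,1),np.round(wh,1),round(a,2)
E
python3 - <<'E'
from h import *
st()
im=look(["jig","jig_notch","jig_seat","leaf_hinge"]);save(im,"w3.png")
def m(c,n):
    r=eyes.regions_of(c,n);return r[0] if r else None
for c in("wrist","scene","side"):
    i=im if c=="wrist" else eyes.get_image(c)
    f=wplane if c=="wrist" else plane
    r=m(c,"leaf")
    if r is not None:
        ys,xs=np.nonzero(r["mask"]);P=np.array([f(i,p,.084) for p in zip(xs,ys)]);print(c,"leaf",round(r["confidence"],2),len(P),rect(P))
    r=m(c,"driver")
    if r is not None:
        ys,xs=np.nonzero(r["mask"]);p=np.stack([xs,ys],1);k=(p@[-0.3,-1] if c!="wrist" else -p[:,1]).argsort()
        print(c,"driver",round(r["confidence"],2),"tip px",p[k[-5:]].mean(0),"butt",p[k[:5]].mean(0),r["bbox"])
    if c!="wrist": save(i,c+"3.png")
E
```

```text
clock: 5.65
position: [0.5086, -0.2077, 0.2262]
ee_rot: [-0.002, 0.618, 0.787, -0.001]
contact_force: [0.2, 0.2, -0.7]
width: 0.018
gripper_force: 108.6
t 5.65 pos [ 0.5086 -0.2077  0.2262] rot [-2.000e-03  6.175e-01  7.866e-01 -6.000e-04] F [ 0.2  0.2 -0.7] w 0.018 gf 108.6
wrist driver 0.86 tip px [281.6   0. ] butt [281.4 368. ] [257.1, 0.0, 302.7, 371.2]
scene leaf 0.63 1109 (array([442.5,  52.4]), array([ 64.4, 176. ]), 12.12)
scene driver 0.94 tip px [346.2 154.2] butt [432.  185.6] [348.5, 155.1, 435.5, 187.3]
side leaf 0.93 1160 (array([442.6,  51.5]), array([ 60.6, 176.6]), 12.13)
side driver 0.94 tip px [352.4 200.8] butt [424.  255.6] [351.6, 201.7, 429.8, 255.8]
```

View pics/w3.png

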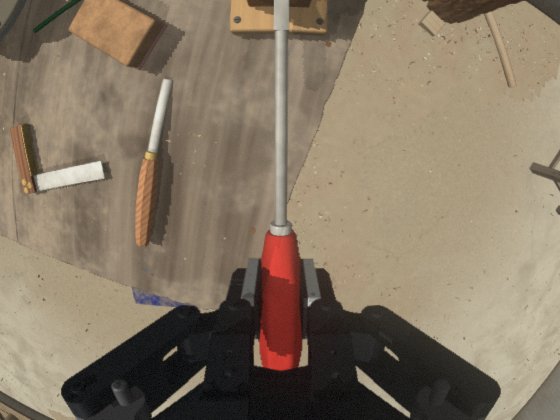

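View pics/side3.png

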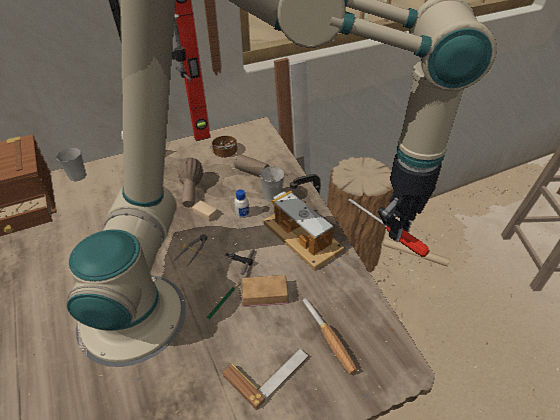

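Leaf orientation is 12.1° in both cameras. In the side view the tip is at (352,201), heading for the notch end of the jig. I'll triangulate the tip and fit the jig.

```bash

cat >> h.py <<'E'
def tri(pairs):
    A=np.zeros((3,3));b=np.zeros(3);rs=[ray(i,p) for i,p in pairs]
    for o,d in rs:
        d=d/np.linalg.norm(d);M=np.eye(3)-np.outer(d,d);A+=M;b+=M@o
    x=np.linalg.solve(A,b);return x
E
python3 - <<'E'
from h import *
I={c:eyes.get_image(c) for c in("scene","side")}
M={c:eyes.regions_of(c,"driver")[0]["mask"] for c in I}
tips=[];butts=[]
for c in I:
    ys,xs=np.nonzero(M[c]);p=np.stack([xs,ys],1).astype(float);mu=p.mean(0);w,V=np.linalg.eigh(np.cov((p-mu).T));v=V[:,1]*np.sign(-V[0,1]);q=(p-mu)@v
    # end centre: mean of extreme 6 px
    k=q.argsort();tips.append(p[k[-6:]].mean(0));butts.append(p[k[:10]].mean(0))
for n,e in(("tip",tips),("butt",butts)):
    X=tri(list(zip(I.values(),e)));print(n,X.round(4),[np.round(np.array(proj(i,X))-p,1) for i,p in zip(I.values(),e)])
# jig corners predicted, dark/bright overlay
a=.212;o=np.array([.4455,.0455,0]);Rz=np.array([[np.cos(a),-np.sin(a),0],[np.sin(a),np.cos(a),0],[0,0,1]])
ws=[]
for c,i in I.items():
    f=cv2.resize(i["frame"][:,:,::-1].copy(),None,fx=3,fy=3,interpolation=cv2.INTER_CUBIC)
    for z,x,y0,y1,col in((.084,.028,-.076,.082,(0,0,255)),(.018,.05,-.103,.103,(0,255,0))):
        P=[np.array(proj(i,o+Rz@np.array(v)))*3+1 for v in((-x,y0,z),(x,y0,z),(x,y1,z),(-x,y1,z))]
        cv2.polylines(f,[np.int32(P)],True,col,1)
    u,v=np.int32(np.array(proj(i,o+[0,0,.06]))*3)
    ws.append(f[v-200:v+200,u-200:u+200])
cv2.imwrite("pics/jig.png",np.hstack(ws))
E
```

```text
tip [ 0.2366 -0.2651  0.4212] [array([ -8.6, -18.4]), array([ 5.6, 21. ])]
butt [ 0.2749 -0.3673  0.4078] [array([-10.4, -15.6]), array([ 6.9, 19.7])]
```

View pics/jig.png

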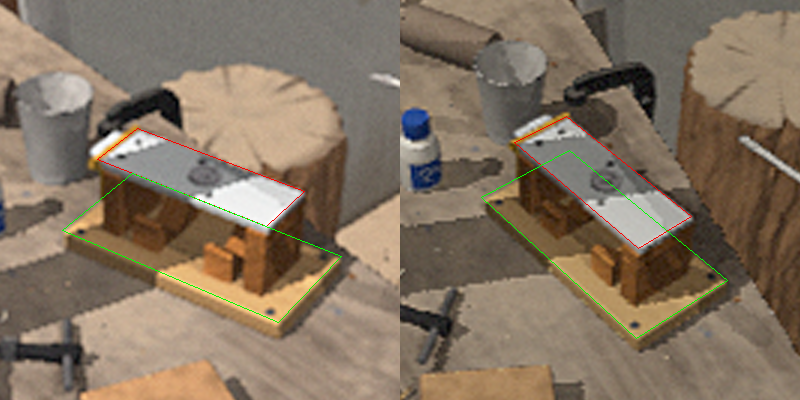

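```bash

python3 - <<'E'
from h import *
I={c:eyes.get_image(c) for c in("scene","side")}
s=st();p=np.array(s["position"]);ax=np.array([-.2375,.9715,0])
for c,i in I.items():
    r=eyes.regions_of(c,"driver");print(c,[(round(k["confidence"],2),np.round(k["bbox"])) for k in r])
    m=r[0]["mask"];ys,xs=np.nonzero(m);k=xs.argsort();q=np.stack([xs,ys],1)
    print("tip",q[k[:5]].mean(0),"butt",q[k[-5:]].mean(0),"pred",[np.round(proj(i,p+ax*d+[0,0,-.0084]),1) for d in(.128,.128-.195)])
    print("planes",plane(i,q[k[:5]].mean(0),.218).round(4),plane(i,q[k[-5:]].mean(0),.218).round(4))
E
```

```text
t 6.6 pos [ 0.5094 -0.2084  0.2284] rot [1.000e-04 6.178e-01 7.863e-01 0.000e+00] F [ 0.1 -1.2 -1.3] w 0.0187 gf 108.6
scene [(0.88, array([349., 156., 437., 185.]))]
tip [349.2 155.4] butt [434.  180.8] pred [array([343.3, 153.8]), array([435.3, 182.5])]
planes [ 0.4856 -0.0948  0.218 ] [ 0.5315 -0.2673  0.218 ]
side [(0.85, array([353., 201., 430., 256.]))]
tip [351.6 200.8] butt [428. 250.] pred [array([348.6, 198.4]), array([427.7, 252.9])]
planes [ 0.482  -0.0912  0.218 ] [ 0.5321 -0.267   0.218 ]
```

Along its length the axis agrees with the prediction in both cameras. The driver is level, with the tip about 122–128 mm ahead of the TCP. I'll lower it in front of the notch.

```bash

python3 -m creep '[[0,0.08,-0.016,0.06,0.004],[0,0.08,-0.016,0.14,0.004],[0,0.08,-0.016,0.22,0.004],[0,0.08,-0.016,0.28,0.004],[0,0.08,-0.016,0.299,0.004],[0,0.08,-0.016,0.299,0.004],[0,0.08,-0.016,0.299,0.004],[0,0.08,-0.016,0.299,0.004]]' 110
python3 - <<'E'
from h import *
s=st();p=np.array(s["position"]);q=s["ee_rot"];ax=np.array([q[1]**2-q[2]**2,2*q[1]*q[2],0]);print(ax)
a=.212;o=np.array([.4455,.0455,0]);Rz=np.array([[np.cos(a),-np.sin(a),0],[np.sin(a),np.cos(a),0],[0,0,1]])
print("tcp in jig",Rz.T@(p-o))
ws=[]
for c in("scene","side"):
    i=eyes.get_image(c);f=cv2.resize(i["frame"][:,:,::-1].copy(),None,fx=4,fy=4,interpolation=cv2.INTER_CUBIC)
    P=[np.array(proj(i,o+Rz@np.array(v)))*4+1.5 for v in((-.013,-.076,.078),(.013,-.076,.078),(.013,-.076,.064),(-.013,-.076,.064))]
    cv2.polylines(f,[np.int32(P)],True,(0,255,0),1)
    for d in(.12,.128):cv2.circle(f,tuple(np.int32(np.array(proj(i,p+ax*d+[0,0,-.0084]))*4+1.5)),3,(255,0,0),1)
    u,v=np.int32(np.array(proj(i,p+ax*.1))*4)
    ws.append(f[v-200:v+200,u-200:u+200])
cv2.imwrite("pics/pre.png",np.hstack(ws))
E
```

```text
clock: 7.5
position: [0.4936, -0.1723, 0.0806]
ee_rot: [0.002, 0.628, 0.778, 0.0]
contact_force: [0.0, 0.5, -1.3]
width: 0.0177
gripper_force: 108.6
t 7.5 pos [ 0.4936 -0.1723  0.0806] rot [1.900e-03 6.277e-01 7.784e-01 4.000e-04] F [ 0.   0.5 -1.3] w 0.0177 gf 108.6
[-0.21190127  0.97728722  0.        ]
tcp in jig [ 0.00122143 -0.22302912  0.0805661 ]
```

View pics/pre.png

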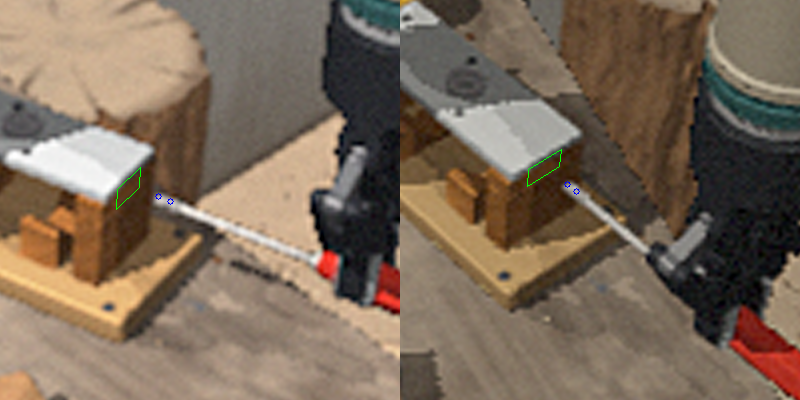

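The tip lies in line with the notch in both views (tip about (158,196), notch about (128,188) in the left crop). Inserting now.

```bash

python3 -m creep '[[0,0.02,0,0,0],[0,0.04,0,0,0],[0,0.06,0,0,0],[0,0.08,0,0,0],[0,0.1,0,0,0],[0,0.112,0,0,0],[0,0.112,0,0,0],[0,0.112,0,0,0]]' 110
python3 -c "from h import *;st()"
```

```text
clock: 8.4
position: [0.4805, -0.1168, 0.0789]
ee_rot: [0.0, 0.627, 0.779, -0.0]
contact_force: [0.2, 0.5, -1.5]
width: 0.0183
gripper_force: 108.6
t 8.4 pos [ 0.4805 -0.1168  0.0789] rot [ 3.000e-04  6.275e-01  7.787e-01 -0.000e+00] F [ 0.2  0.5 -1.5] w 0.0183 gf 108.6
```

```bash

python3 -m creep '[[0,0,0,-0.016,0],[0,0.002,0,-0.032,0],[0,0.005,0,-0.05,0],[0,0.01,0,-0.07,0],[0,0.012,0,-0.08,0],[0,0.012,0,-0.08,0],[0,0.012,0,-0.08,0],[0,0.012,0,-0.08,0]]' 110
python3 - <<'E'
from h import *
st();i=eyes.get_image("scene");f=cv2.resize(i["frame"][130:270,200:400,::-1],None,fx=3,fy=3)
i=eyes.get_image("side");g=cv2.resize(i["frame"][150:290,230:430,::-1],None,fx=3,fy=3)
cv2.imwrite("pics/lift.png",cv2.resize(np.hstack([f,g]),(800,280)))
E
```

```text
clock: 9.2
position: [0.4791, -0.1109, 0.1186]
ee_rot: [-0.0, 0.628, 0.778, 0.0]
contact_force: [0.2, -0.8, -1.1]
width: 0.0182
gripper_force: 108.5
t 9.2 pos [ 0.4791 -0.1109  0.1186] rot [-0.000e+00  6.278e-01  7.784e-01  1.000e-04] F [ 0.2 -0.8 -1.1] w 0.0182 gf 108.5
```

View pics/lift.png

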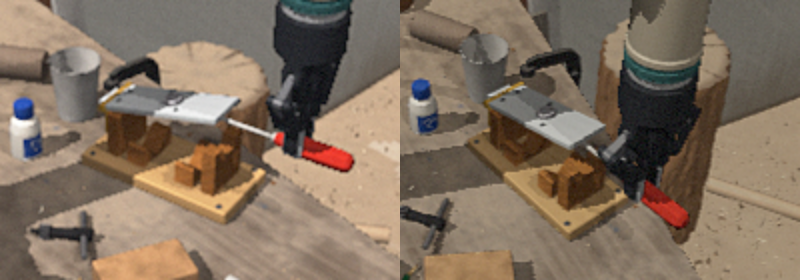

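Both views show the leaf raised about 0.3 rad on the blade and the fingers clear of it. Now I'll swing it over in an arc.

```bash

python3 -m creep '[[0,0.009,0,-0.019,0],[0,0.024,0,-0.047,0],[0,0.042,0,-0.074,0],[0,0.062,0,-0.098,0],[0,0.086,0,-0.121,0],[0,0.111,0,-0.14,0],[0,0.139,0,-0.157,0],[0,0.168,0,-0.17,0],[0,0.198,0,-0.179,0],[0,0.198,0,-0.179,0]]' 110
python3 -m creep '[[0,0.03,0,-0.006,0],[0,0.061,0,-0.007,0],[0,0.092,0,-0.005,0],[0,0.12,0,0,0],[0,0.14,0,0.006,0],[0,0.14,0,0.006,0],[0,0.14,0,0.006,0],[0,0.14,0,0.006,0]]' 110
python3 - <<'E'
from h import *
st();i=eyes.get_image("scene");f=cv2.resize(i["frame"][90:230,200:400,::-1],None,fx=3,fy=3)
i=eyes.get_image("side");g=cv2.resize(i["frame"][130:270,230:430,::-1],None,fx=3,fy=3)
cv2.imwrite("pics/open.png",cv2.resize(np.hstack([f,g]),(800,280)))
E
```

```text
clock: 10.3
position: [0.4576, -0.0118, 0.209]
ee_rot: [-0.0, 0.627, 0.779, 0.001]
contact_force: [-0.0, -0.9, -0.6]
width: 0.0181
gripper_force: 108.6
clock: 11.1
position: [0.4445, 0.051, 0.2055]
ee_rot: [0.003, 0.627, 0.779, -0.002]
contact_force: [1.8, -8.3, 0.6]
width: 0.018
gripper_force: 108.5
t 11.1 pos [0.4445 0.051  0.2055] rot [ 0.0033  0.6271  0.779  -0.0022] F [ 1.8 -8.3  0.6] w 0.018 gf 108.5
```

View pics/open.png

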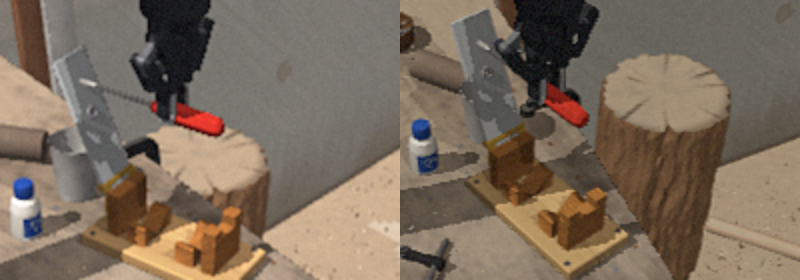

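The leaf lies back against its stop (8 N of push on it, free end up-left in both views). I'll take the driver back to its old place on the bench.

```bash

python3 -m creep '[[0,-0.09,0,0,0],[0,-0.18,-0.01,0,0],[0,-0.27,-0.03,0,0],[0,-0.36,-0.05,0,0.02],[0,-0.45,-0.07,0,0.035],[0,-0.54,-0.08,0,0.05],[0,-0.62,-0.093,0,0.0715],[0,-0.684,-0.093,0,0.0715],[0,-0.684,-0.093,0,0.0715],[0,-0.684,-0.093,0,0.0715]]' 110
python3 - <<'E'
from h import *
s=st();q=s["ee_rot"];p=np.array(s["position"]);ax=np.array([q[1]**2-q[2]**2,2*q[1]*q[2]]);ay=np.array([ax[1],-ax[0]])
d=np.array([.472,-.2928])-p[:2];print("yaw",np.arctan2(-ax[0],ax[1]),"dx,dy,dz",d@ax/.5,d@ay/.5,(p[2]-.0195)/.5)
for c in("scene","side"):
    i=eyes.get_image(c);r=eyes.regions_of(c,"driver")
    if not r: continue
    m=r[0]["mask"];ys,xs=np.nonzero(m);k=ys.argsort();Q=np.stack([xs,ys],1)
    a3=np.r_[ax,0]
    print(c,round(r[0]["confidence"],2),"tip",Q[k[:5]].mean(0),"butt",Q[k[-5:]].mean(0),"pred",[np.round(proj(i,p+a3*e+[0,0,-.0084]),1) for e in(.128,.128-.195)])
    l=eyes.regions_of(c,"leaf");print("leaf",[(round(x["confidence"],2),np.round(x["bbox"])) for x in l[:2]])
E
```

```text
clock: 12.2
position: [0.47, -0.2901, 0.2045]
ee_rot: [-0.001, 0.786, 0.619, 0.0]
contact_force: [1.2, 1.1, -1.9]
width: 0.0179
gripper_force: 108.6
t 12.2 pos [ 0.47   -0.2901  0.2045] rot [-1.100e-03  7.858e-01  6.185e-01  1.000e-04] F [ 1.2  1.1 -1.9] w 0.0179 gf 108.6
yaw -0.23706581600121007 dx,dy,dz -0.0043804515749575395 0.005231841775643756 0.36994923385607714
scene 0.55 tip [380.8 175.4] butt [447. 231.] pred [array([379.7, 175.3]), array([451.6, 228. ])]
leaf [(0.86, array([225., 110., 262., 179.])), (0.45, array([227., 114., 333., 245.]))]
side 0.68 tip [378.8 229.4] butt [422. 309.] pred [array([378.7, 228.6]), array([423.2, 309.9])]
leaf [(0.7, array([256., 138., 291., 201.])), (0.57, array([378., 229., 428., 312.]))]
```

```bash

python3 -m creep '[[0,-0.004,0.005,0.08,0],[0,-0.004,0.005,0.16,0],[0,-0.004,0.005,0.24,0],[0,-0.004,0.005,0.3,0],[0,-0.004,0.005,0.34,0],[0,-0.004,0.005,0.36,0],[0,-0.004,0.005,0.367,0],[0,-0.004,0.005,0.367,0],[0,-0.004,0.005,0.367,0]]' 110
python3 -m creep '[[0.25,0,0,0,0],[0.4,0,0,0,0],[0.5,0,0,0,0],[0.6,0,0,0,0],[0.7,0,0,0,0],[0.7,0,0,0,0]]'
python3 -m creep '[[0.7,0,0,-0.03,0],[1,0,0,-0.1,0],[1,0,0,-0.2,0],[1,0,0,-0.3,0],[1,0,0,-0.4,0],[1,0,0,-0.46,0],[1,0,0,-0.46,0]]'
python3 - <<'E'
from h import *
st();im=look(["driver"]);pca(im,"driver",.011)
E
```

```text
clock: 13.4
position: [0.4731, -0.2929, 0.023]
ee_rot: [0.001, 0.785, 0.619, 0.0]
contact_force: [0.3, 1.0, -1.2]
width: 0.0181
gripper_force: 108.6
clock: 14.0
position: [0.4723, -0.2924, 0.0219]
ee_rot: [0.0, 0.785, 0.619, 0.0]
contact_force: [-0.8, 0.8, -0.2]
width: 0.0597
gripper_force: 0.0
clock: 14.7
position: [0.4744, -0.2941, 0.2574]
ee_rot: [0.005, 0.785, 0.619, 0.001]
contact_force: [0.2, 0.2, 0.6]
width: 0.0855
gripper_force: 0.0
t 14.7 pos [ 0.4744 -0.2941  0.2574] rot [0.0055 0.7853 0.6191 0.0013] F [0.2 0.2 0.6] w 0.0855 gf 0.0
driver 0.77 [276. 140.] [ 0.4788 -0.2589  0.    ]
driver 0.79 1622 [ 0.4716 -0.2931] [0.214 0.977] ends [ 0.4575 -0.3572] [ 0.499  -0.1677] [264.2, 58.7, 289.4, 226.6]
```

The driver lies flat where it was. Next I'll go high over the open leaf to the blank.

```bash

python3 -m creep '[[1,0.03,0,-0.08,0],[1,0.09,-0.01,-0.14,0],[1,0.18,-0.04,-0.16,0],[1,0.27,-0.07,-0.16,0],[1,0.36,-0.1,-0.16,0],[1,0.45,-0.13,-0.16,-0.01],[1,0.54,-0.15,-0.16,-0.02],[1,0.63,-0.17,-0.16,-0.037],[1,0.7,-0.19,-0.16,-0.037],[1,0.7,-0.19,-0.16,-0.037]]'
python3 - <<'E'
from h import *
st();im=look(["jig","jig_seat","leaf_hinge","blank_centre"])
E
python3 -m creep '[[1,0.09,0,0,0],[1,0.18,0,0,0],[1,0.27,0,0,0],[1,0.36,0,0,0],[1,0.45,0,0,0],[1,0.52,0,0,0],[1,0.52,0,0,0],[1,0.52,0,0,0]]'
python3 - <<'E'
from h import *
st();im=look(["blank_centre","jig_seat"]);pca(im,"blank",.0225);save(im,"w5.png")
i=[r for r in eyes.regions_of("wrist","blank")][0];ys,xs=np.nonzero(i["mask"]);print(rect(np.array([wplane(im,p,.0225) for p in zip(xs,ys)])))
i=[r for r in eyes.regions_of("wrist","tumbler")];print([(round(r["confidence"],2),r["bbox"],wplane(im,[(r["bbox"][0]+r["bbox"][2])/2,(r["bbox"][1]+r["bbox"][3])/2],.06).round(3)) for r in i[:2]])
E
```

```text
clock: 15.85
position: [0.4601, 0.0742, 0.3297]
ee_rot: [-0.002, 0.706, 0.708, -0.001]
contact_force: [-0.3, -0.1, -0.3]
width: 0.0852
gripper_force: 0.0
t 15.85 pos [0.4601 0.0742 0.3297] rot [-0.0025  0.7062  0.708  -0.0008] F [-0.3 -0.1 -0.3] w 0.0852 gf 0.0
jig 0.96 [276. 181.] [0.4523 0.0437 0.    ]
jig_seat 0.73 [268. 190.] [0.4426 0.0456 0.054 ]
jig_seat 0.39 [253. 126.] [0.4244 0.1272 0.054 ]
leaf_hinge 0.74 [271.  53.] [0.447  0.2141 0.081 ]
leaf_hinge 0.72 [253. 128.] [0.4269 0.127  0.081 ]
clock: 16.9
position: [0.4629, 0.3293, 0.331]
ee_rot: [0.0, 0.708, 0.706, -0.001]
contact_force: [-0.4, -0.1, 0.6]
width: 0.0853
gripper_force: 0.0
t 16.9 pos [0.4629 0.3293 0.331 ] rot [ 3.000e-04  7.084e-01  7.058e-01 -9.000e-04] F [-0.4 -0.1  0.6] w 0.0853 gf 0.0
blank_centre 0.93 [264. 137.] [0.4404 0.364  0.0225]
jig_seat 0.97 [268. 344.] [0.441  0.0357 0.054 ]
blank 0.7 2511 [0.4386 0.3597] [-0.552  0.834] ends [0.4682 0.3151] [0.4101 0.4027] [230.1, 101.6, 297.2, 179.5]
(array([438.9, 358.7]), array([ 46. , 105.1]), 33.07)
[(0.95, [239.1, 209.9, 292.2, 271.3], array([0.442, 0.23 , 0.06 ]))]
```

```bash

python3 -m creep '[[1,0.03,-0.02,0.08,-0.023],[1,0.062,-0.047,0.16,-0.046],[1,0.062,-0.047,0.24,-0.07],[1,0.062,-0.047,0.3,-0.0923],[1,0.062,-0.047,0.34,-0.0923],[1,0.062,-0.047,0.34,-0.0923],[1,0.062,-0.047,0.34,-0.0923]]'
python3 - <<'E'
from h import *
s=st();im=look(["blank_centre"]);pca(im,"blank",.0225)
i=[r for r in eyes.regions_of("wrist","blank")][0];ys,xs=np.nonzero(i["mask"]);print(rect(np.array([wplane(im,p,.0225) for p in zip(xs,ys)])))
q=s["ee_rot"];print("yaw",np.arctan2(q[2]**2-q[1]**2,2*q[1]*q[2]))
E
```

```text
clock: 17.9
position: [0.4395, 0.361, 0.1624]
ee_rot: [0.0, 0.477, 0.879, 0.0]
contact_force: [0.2, 0.7, 0.7]
width: 0.0857
gripper_force: 0.0
t 17.9 pos [0.4395 0.361  0.1624] rot [2.000e-04 4.772e-01 8.788e-01 2.000e-04] F [0.2 0.7 0.7] w 0.0857 gf 0.0
blank_centre 0.83 [281. 198.] [0.4387 0.3623 0.0225]
blank 0.9 6242 [0.439  0.3597] [-0.555  0.832] ends [0.4729 0.309 ] [0.4093 0.4041] [250.6, 137.8, 308.4, 264.5]
(array([440.9, 356.4]), array([ 45.5, 114.5]), 33.85)
yaw 0.5758617664912432
```

```bash

python3 -m creep '[[1,0,0,0.08,-0.002],[1,0,0,0.16,-0.002],[1,0,0,0.22,-0.002],[1,0,0,0.26,-0.002],[1,0,0,0.288,-0.002],[1,0,0,0.288,-0.002],[1,0,0,0.288,-0.002]]'
python3 -m creep '[[0.3,0,0,0,0],[0.3,0,0,0,0],[0.2,0,0,0,0],[0,0,0,0,0],[0,0,0,0,0],[0,0,0,0,0],[0,0,0,0,0]]' 70
python3 -m creep '[[0,0,0,-0.05,0],[0,0,0,-0.14,0],[0,0,0,-0.24,0],[0,0,0,-0.34,0],[0,0,0,-0.44,0],[0,0,0,-0.54,0],[0,0,0,-0.6,0],[0,0,0,-0.6,0],[0,0,0,-0.6,0]]' 70
python3 - <<'E'
from h import *
s=st();q=s["ee_rot"];p=np.array(s["position"]);ax=np.array([q[1]**2-q[2]**2,2*q[1]*q[2]]);ay=np.array([ax[1],-ax[0]]);print("yaw",np.arctan2(-ax[0],ax[1]))
z=p[2]+.005;h={"blank_centre":z};im=look(["blank_centre"],h);pca(im,"blank",z)
d=np.array([.4455,.0455])-p[:2];print("dx dy to seat",d@ax/.5,d@ay/.5)
E
```

```text
clock: 18.8
position: [0.4397, 0.3616, 0.0186]
ee_rot: [0.0, 0.471, 0.882, 0.001]
contact_force: [0.6, 0.4, -0.1]
width: 0.0853
gripper_force: 0.0
clock: 19.5
position: [0.4395, 0.3615, 0.0191]
ee_rot: [0.0, 0.471, 0.882, 0.001]
contact_force: [-0.8, -0.5, 5.0]
width: 0.0434
gripper_force: 70.5
clock: 20.4
position: [0.4386, 0.361, 0.3177]
ee_rot: [0.0, 0.471, 0.882, 0.0]
contact_force: [-0.1, -1.4, -1.8]
width: 0.0434
gripper_force: 71.9
t 20.4 pos [0.4386 0.361  0.3177] rot [1.000e-04 4.713e-01 8.820e-01 1.000e-04] F [-0.1 -1.4 -1.8] w 0.0434 gf 71.9
yaw 0.589355541940282
blank_centre 0.94 [281. 294.] [0.4378 0.3615 0.3227]
blank 0.98 18438 [0.4318 0.3701] [-0.555  0.832] ends [0.4654 0.32  ] [0.4078 0.4061] [222.9, 177.0, 337.1, 369.7]
dx dy to seat -0.5321997409978473 -0.33921124717659823
```

```bash

python3 -m creep '[[0,-0.08,-0.05,0,0],[0,-0.16,-0.1,0,0.01],[0,-0.24,-0.15,0,0.03],[0,-0.32,-0.2,0,0.045],[0,-0.4,-0.255,0,0.06],[0,-0.48,-0.31,0,0.06],[0,-0.532,-0.339,0,0.06],[0,-0.532,-0.339,0,0.06],[0,-0.532,-0.339,0,0.06],[0,-0.532,-0.339,0,0.06]]' 70
python3 - <<'E'
from h import *
s=st();q=s["ee_rot"];p=np.array(s["position"]);ax=np.array([q[1]**2-q[2]**2,2*q[1]*q[2]]);ay=np.array([ax[1],-ax[0]]);print("yaw",np.arctan2(-ax[0],ax[1]))
z=p[2]+.005
for _ in range(3):
    im=look(["blank_centre","jig","jig_seat"],{"blank_centre":z,"jig":0,"jig_seat":.054})
pca(im,"blank",z)
for c in("scene","side"):
    for _ in range(3):
        i=eyes.get_image(c)
        for n,h in(("blank_centre",z),("jig",0),("jig_seat",.054),("leaf_hinge",.081),("jig_notch",.071)):
            print(c,n,[(round(r["confidence"],2),plane(i,r["centre"],h)[:2].round(4).tolist()) for r in eyes.place_of(c,n)[:1]])
E
```

```text
clock: 21.55
position: [0.4455, 0.0466, 0.3169]
ee_rot: [-0.001, 0.628, 0.778, -0.0]
contact_force: [-0.3, 0.9, -2.3]
width: 0.0432
gripper_force: 71.9
t 21.55 pos [0.4455 0.0466 0.3169] rot [-1.100e-03  6.280e-01  7.783e-01 -3.000e-04] F [-0.3  0.9 -2.3] w 0.0432 gf 71.9
yaw 0.21295560336868496
blank_centre 0.58 [280. 294.] [0.4446 0.047  0.3219]
jig 0.92 [282. 162.] [0.4469 0.0474 0.    ]
jig 0.44 [308.  36.] [0.4439 0.225  0.    ]
jig_seat 0.66 [280. 172.] [0.4444 0.0431 0.054 ]
blank_centre 0.84 [280. 295.] [0.4452 0.0465 0.3219]
blank_centre 0.74 [282. 163.] [0.4328 0.1055 0.3219]
jig 0.67 [282. 162.] [0.448  0.0458 0.    ]
jig_seat 0.76 [280. 171.] [0.4452 0.0448 0.054 ]
jig_seat 0.32 [279. 296.] [ 0.4816 -0.1328  0.054 ]
blank_centre 0.97 [280. 293.] [0.4448 0.0471 0.3219]
jig 0.66 [282. 165.] [0.4489 0.0423 0.    ]
jig 0.61 [308.  32.] [0.4434 0.2297 0.    ]
jig_seat 0.85 [276. 171.] [0.4408 0.0435 0.054 ]
blank 0.72 18538 [0.4431 0.0565] [-0.211  0.977] ends [ 0.4559 -0.003 ] [0.4339 0.0991] [225.2, 176.7, 339.5, 368.5]
scene blank_centre [(0.57, [0.4428, 0.0366])]
scene jig
[... 477 characters left out ...]
0.4491, 0.0412])]
scene leaf_hinge [(0.88, [0.4239, 0.1268])]
scene jig_notch [(0.74, [0.4615, -0.0316])]
side blank_centre [(0.66, [0.4444, 0.0417])]
side jig [(0.81, [0.4434, 0.0461])]
side jig_seat [(0.73, [0.4526, 0.052])]
side leaf_hinge [(0.88, [0.4266, 0.1214])]
side jig_notch [(0.69, [0.4606, -0.0347])]
side blank_centre [(0.66, [0.4481, 0.0356])]
side jig [(0.72, [0.4475, 0.0544])]
side jig_seat [(0.82, [0.4564, 0.0522])]
side leaf_hinge [(0.72, [0.4302, 0.1271])]
side jig_notch [(0.67, [0.4676, -0.0312])]
side blank_centre [(0.78, [0.4502, 0.05])]
side jig [(0.82, [0.4474, 0.0476])]
side jig_seat []
side leaf_hinge [(0.65, [0.427, 0.1234])]
side jig_notch [(0.9, [0.4648, -0.0332])]
```

Averaged over all views, the jig origin comes to about (0.4455, 0.045), and the blank centre is 2 mm too far along +y. I'll correct that and lower it.

```bash

python3 -m creep '[[0,-0.0045,0,0.08,0],[0,-0.0045,0,0.16,0],[0,-0.0045,0,0.24,0],[0,-0.0045,0,0.32,0],[0,-0.0045,0,0.37,0],[0,-0.0045,0,0.4,0],[0,-0.0045,0,0.4,0]]' 70
python3 -m creep '[[0,0,0,0.02,0],[0,0,0,0.04,0],[0,0,0,0.06,0],[0,0,0,0.08,0],[0,0,0,0.1,0],[0,0,0,0.112,0],[0,0,0,0.112,0],[0,0,0,0.112,0],[0,0,0,0.112,0],[0,0,0,0.112,0]]' 70
python3 - <<'E'
from h import *
P=[]
for k in range(4):
    s=manip.get_state();P.append(s["position"]);z=s["position"][2]+.0036
    im=eyes.get_image("wrist")
    for n,h in(("blank_centre",z),("jig",0),("jig_seat",.054)):
        print(n,[(round(r["confidence"],2),wplane(im,r["centre"],h)[:2].round(4).tolist()) for r in eyes.place_of("wrist",n)[:1]])
print(np.mean(P,0).round(4));st();pca(im,"blank",z)
for c in("scene","side"):
  for _ in range(3):
    i=eyes.get_image(c)
    for n,h in(("blank_centre",z),("jig_seat",.054)):
        print(c,n,[(round(r["confidence"],2),plane(i,r["centre"],h)[:2].round(4).tolist()) for r in eyes.place_of(c,n)[:1]])
E
```

```text
clock: 24.7
position: [0.4447, 0.0437, 0.1158]
ee_rot: [-0.002, 0.628, 0.778, -0.002]
contact_force: [-0.9, -0.8, -1.7]
width: 0.0432
gripper_force: 72.0
clock: 25.7
position: [0.4468, 0.0437, 0.0622]
ee_rot: [0.0, 0.628, 0.778, 0.0]
contact_force: [-0.5, -0.2, -2.7]
width: 0.0434
gripper_force: 72.0
blank_centre [(0.74, [0.4466, 0.0426])]
jig []
jig_seat []
blank_centre [(0.74, [0.4462, 0.0426])]
jig []
jig_seat []
blank_centre [(0.92, [0.4449, 0.0435])]
jig []
jig_seat []
blank_centre [(0.73, [0.4431, 0.0433])]
jig []
jig_seat []
[0.4466 0.0437 0.062 ]
t 26.5 pos [0.4464 0.0437 0.0618] rot [0.     0.6282 0.778  0.    ] F [ 0.2 -0.1 -1.9] w 0.043 gf 72.0
blank 0.71 18517 [0.4435 0.0537] [-0.213  0.977] ends [ 0.4565 -0.0061] [0.4344 0.0959] [223.6, 176.6, 338.8, 369.6]
scene blank_centre [(0.82, [0.4455, 0.0357])]
scene jig_seat [(0.95, [0.4486, 0.0323])]
scene blank_centre [(0.68, [0.4378, 0.0407])]
scene jig_seat [(0.82, [0.4478, 0.0413])]
scene blank_centre [(0.7, [0.4447, 0.0393])]
scene jig_seat [(0.93, [0.4556, 0.0436])]
side blank_centre [(0.64, [0.4579, 0.0374])]
side jig_seat [(0.75, [0.4503, 0.0423])]
side blank_centre [(0.94, [0.455, 0.0368])]
side jig_seat [(0.76, [0.4503, 0.0455])]
side blank_centre [(0.86, [0.4487, 0.0356])]
side jig_seat [(0.78, [0.4498, 0.0414])]
```

No contact. As a check on centring, I'll refine the jig pose by edge alignment in the first pictures, where the view is clear.

```bash

python3 - <<'E'
from h import *
from scipy.optimize import minimize
from scipy.ndimage import map_coordinates
D=[]
for c in("scene","side"):
    i=eyes.get_image(c);g=cv2.GaussianBlur(cv2.imread(f"pics/{c}0.png").astype(np.float32),(0,0),1.0)
    G=np.sqrt(sum(cv2.Sobel(g,cv2.CV_32F,*d)**2 for d in((1,0),(0,1))).sum(2));D.append((i,np.minimum(G,250)))
def rc(x,y0,y1,z):return [(-x,y0,z),(x,y0,z),(x,y1,z),(-x,y1,z)]
E=[]
for r in(rc(.028,-.076,.082,.084),rc(.05,-.103,.103,.018)):
    E+= [(r[k],r[(k+1)%4]) for k in range(4)]
E+=[((-.05,-.103,0),(.05,-.103,0)),((-.05,-.103,0),(-.05,.103,0)),((-.031,-.076,.018),(-.031,-.076,.075)),((.031,-.076,.018),(.031,-.076,.075))]
def cost(v,only=None):
    x,y,a=v[0]/1e3,v[1]/1e3,v[2];R=np.array([[np.cos(a),-np.sin(a),0],[np.sin(a),np.cos(a),0],[0,0,1]]);t=0
    for k,(i,G) in enumerate(D):
        if only is not None and k!=only: continue
        for p,q in E:
            P=[proj(i,[x,y,0]+R@(np.array(p)*(1-s)+np.array(q)*s)) for s in np.linspace(.03,.97,30)]
            P=np.array(P);t+=map_coordinates(G,[P[:,1],P[:,0]],order=1).mean()
    return -t
for o in(None,0,1):
    rs=[minimize(cost,(445.5+a,45+b,.212),args=(o,),method="Nelder-Mead",options={"initial_simplex":np.array([(445.5+a,45+b,.212),(450+a,45+b,.212),(445.5+a,50+b,.212),(445.5+a,45+b,.23)])}) for a,b in((0,0),(-3,3),(2,-4))]
    for r in rs: print(o,r.x.round(3),round(r.fun,1))
st()
E
```

```text
None [4.44381e+02 4.20690e+01 2.05000e-01] -4522.6
None [4.44378e+02 4.20680e+01 2.05000e-01] -4522.6
None [4.44381e+02 4.20690e+01 2.05000e-01] -4522.6
0 [4.43175e+02 4.20640e+01 2.03000e-01] -2436.6
0 [4.43171e+02 4.20540e+01 2.03000e-01] -2436.6
0 [4.43173e+02 4.20550e+01 2.03000e-01] -2436.6
1 [4.45211e+02 4.19270e+01 2.01000e-01] -2130.7
1 [4.45211e+02 4.19280e+01 2.01000e-01] -2130.7
1 [4.45211e+02 4.19270e+01 2.01000e-01] -2130.7
t 27.55 pos [0.4464 0.0437 0.0618] rot [0.     0.6282 0.7781 0.    ] F [ 0.2  0.6 -1.7] w 0.0432 gf 72.0
```

The edge fit gives (0.4444, 0.0421) and the networks (0.4455, 0.0445). The blank is held at about (0.446, 0.044, 0.065), within about 2 mm of both, so I'm handing in.

```bash
python3 -c "
from h import *
print(manip.sign_off());st()"
```

```text
the job is handed in; nothing more can be done
None
the job is handed in; nothing more can be done
```

I've handed the job in, but the hand-in didn't say whether it passed: the leaf was prised up and swung back to its stop, the screwdriver lies flat on the bench clear of the jig, and the gripper holds the blank about 1 cm above the seat, centred to about 2 mm by my measurements and with no contact felt.

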